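Load the fastener caddy and hold it turned to the front

ROBOT

A 6-joint arm with a two-finger parallel gripper is mounted at the origin on the work surface. World frame = base frame: x ahead of the robot, y to its left, z up, the work surface at z = 0. Lengths are in m, angles in degrees, forces in N, time in s.
With the tool pointing down it reaches from about 0.35 to 0.85 m from the base axis. Payload 8.1 kg.
Tool frame: the origin (TCP) lies on the centre line of the jaws, within the pads' length; the fingertips stand 22 mm ahead of it and the grasp point (between the pads) lies 3 mm ahead of it (tcp_to_tips is the distance from the TCP to the fingertips, in m); z points along the fingers, y is the line along which they close (so a half turn about z gives the same grasp; the last joint's range is limited). The gripper opens to 85 mm and grips with 20 to 120 N. Pads are 22 mm wide; open, the fingers measure 114 mm over their backs; the gripper's body (76 mm by 85 mm) begins 54 mm behind the grasp point. The pads swing forward as they close: fully open they stand 13 mm farther back than shut.
Start: joints at [70.279, 7.471, 85.268, -0, 87.261, -4.893], TCP at [0.154, 0.58, 0.253] pointing down, gripper open.
Joint ranges: [-169.43, 169.43], [-51.17, 129.36], [1.28, 143.12], [-76.62, 256.62], [0, 156.53], [-152.29, 152.29]. Speed limits (degrees/s): [136.94, 136.94, 159.86, 180, 180, 180].

INTERFACE

Orientations are given as a 3x3 rotation matrix whose columns are the frame's x, y, z axes.
In Python, from cell import * gives the robot as it stands. The module is installed in compiled form; this text tells all that it offers.
- The arm moves only by the tool arm_command, never from a script. Its argument "increments" is text: rows parted by semicolons, each of 7 numbers parted by spaces: the shift along the tool's x, y, z in mm, then the turn, a rotation vector about the tool's x, y, z in rad, then the finger opening in mm, from 0 to 85.4. A call has 1 to 20 rows; each row is the pose to reach, as a shift and turn from the pose commanded when the call began, along the tool's axes at that moment; what a row does not reach only later rows make up. A row lasts 1/10 s, in which the tool goes at most 50 mm and 8.59 degrees, less where a joint would pass 70% of its speed; a pose out of reach is approached as far as the arm can. A call with a gripper value outside its range is refused whole. The fingers move at their own pace and stop on an object; "squeeze" is the grip in N (left out, the last holds). Time passes only in rows, so rows that repeat a pose let the fingers close. It gives the time, the measured TCP pose, the force, the opening and the grip force at its end, in the units of the state.
- get_obs(): the state, without advancing time (a new reading comes with each control period).
- capture(name): name is "side" or "top"; returns a dict with "pixels" (480x640x3 uint8, red, green, blue), "K" (3x3 intrinsics, pixels), "rvec" (rotation vector, rad) and "tvec" (3), from world to camera coordinates, as OpenCV has them. Camera axes: x right, y down, z forward; pixel columns grow to the right and rows downward; lengths in m; the calibration is good to about 2 mm. A picture is of the moment at which its call begins. There is no depth.
- finish_job(): hands the job in; it is judged then, once.
The state is a dict: "clock": time; "joints": joint angles; "joint_velocities": joint speeds; "joint_efforts": joint torques, N m; "position": TCP position; "tcp_rot": TCP orientation; "ft_force": force on the tool from outside, world axes, zero at the start; "moment": the same for the moment, N m; "grip_width": opening from 0.0 (shut) to 1.0 (fully open); "grip_force": force on a finger pad.
Only numpy, scipy, OpenCV 4.12 (cv2) and the standard library are available. Lean on these libraries where they do the work, as an engineer would, in place of code of your own. Each camera call takes 0.05 s, during which the arm holds its last target. There are 200 camera calls.

TASK

Pack the red-lidded screw jar and the blue bit cassette side by side into the yellow bin of the rotary caddy, both standing upright on its floor and set in rather than dropped. Have the caddy turned so that the yellow bin faces squarely to the front, over the middle of the parts tray on its base, and finish while still gripping the red T-handle on top, holding the turntable still so that screws can be picked from it. Leave the white-lidded jar, the screwdriver, square, dish of screws and bracket where they are.

Things in the scene. Friction and masses are not known exactly. Their poses are not given: they have to be found in the camera images.
- caddy: Rotary fastener caddy: its fixed black base, a disc 220 mm across. Origin on the turning axis at ledge level, z up; -x points to the caddy's front; turned up to 0.4 rad from the robot's axes. On it turns a grey disc 296 mm across, top 28 mm above the ledge, with four bins in a cross (one yellow, three black with jars fixed in them, tops 81 mm), low bit blocks and the T-handle (top 134 mm).
- parts_tray (a point): Middle of the shallow steel-floored parts tray, 66 x 130 mm, 14 mm high, that juts from the caddy's base at its front, 185 mm from the turning axis; the point is on its floor, 3 mm above the ledge.
- turntable (a joint): Angle of the turning disc on the base, rad, counted counter-clockwise seen from above, no stop within two turns either way. At 0 (or any whole turn) the yellow bin faces straight to the front, over the parts tray; at pi it is at the back. Turns lightly on a ball bearing (about 0.03 N m) and stays where it is left.
- yellow_bin: Yellow open-topped bin on the turning disc, outside 100 x 57 x 26 mm, walls and floor 3 mm, inside 94 x 51 mm and 23 mm deep. Origin in the centre of its underside, 28 mm above the ledge and 86 mm from the turning axis. Its x axis runs along its 94 mm length, which is radial: -x points outwards, away from the T-handle; y is across its 51 mm width; z up.
- bin_floor (a point): Centre of the yellow bin's inner floor, 31 mm above the ledge, 3 mm above the bin's origin, same axes as the bin.
- t_handle: Red T-handle in the middle of the turning disc, fixed to it: a bar 76 mm long (its y axis), 16 mm thick (its x axis), 26 mm tall on a column 24 mm across. Origin at the centre of the bar, on the turning axis, 121 mm above the ledge (bar from 108 to 134 mm). Its axes are those of the yellow bin: the bar lies across the line from the axis to the yellow bin.
- screw_jar: Clear round screw jar with a red lid, 44 mm across and 62 mm tall (lid the top 16 mm, same width), about 0.14 kg. Origin at the centre of its underside, z up. Stands loose on the ledge to the left or right of the caddy.
- bit_cassette: Blue plastic bit cassette, an upright box 36 mm (its x) x 44 mm (its y) x 62 mm tall, about 0.11 kg, with a black seam and bits in a white window on one of its 44 mm wide faces. Origin at the centre of its underside, z up. Stands loose on the ledge.
- spare_jar: Same jar as the red-lidded one but with a white lid, 44 mm across, 62 mm tall; stays where it is. Origin at the centre of its underside.
- screwdriver: Yellow cordless screwdriver lying to the right of the caddy, about 180 mm long (its x), 42 mm thick; stays where it is. Origin under it.
- square: Steel combination square lying flat, rule 300 x 25 mm (its x) with a dark head 105 mm long, 18 mm thick; stays where it is. Origin under the middle of the rule.
- screw_dish: Round glass dish of silver screws, 104 mm across, 32 mm high; stays where it is. Origin at the centre of its underside.
- bracket: Black plastic corner bracket standing on one leg, 62 x 42 x 60 mm; stays where it is. Origin under the middle of its lower leg.
Not all that is in view belongs to the job. What is shaped like the screw_jar but green or purple is not meant.

How it is judged (in metres and radians):
At the end, for the whole second after the job is handed in: Jar and cassette stand released in the yellow bin: within 6 mm of its floor, tilt under 0.1 rad, at rest. The bin's centre is within 9.5 mm (0.11 rad) of the line from the axis to the tray's middle, on the tray side. Fingers on the T-handle with over 1.5 N; disc turns under 0.05 rad/s (x of screw_jar in the frame of bin_floor between -0.047 and 0.047 m and y of screw_jar in the frame of bin_floor between -0.0255 and 0.0255 m and z of screw_jar in the frame of bin_floor between -0.004 and 0.006 m and angle between each of screw_jar, bit_cassette's own z axis and vertical below 0.1 rad and linear speed of each of screw_jar, bit_cassette below 0.03 m/s and contact force between the fingers and screw_jar below 0.3 N and x of bit_cassette in the frame of bin_floor between -0.047 and 0.047 m and y of bit_cassette in the frame of bin_floor between -0.0255 and 0.0255 m and z of bit_cassette in the frame of bin_floor between -0.004 and 0.006 m and contact force between the fingers and bit_cassette below 0.3 N and x of bin_floor in the frame of caddy below -0.08 m and y of bin_floor in the frame of caddy between -0.0095 and 0.0095 m and contact force between the fingers and t_handle above 1.5 N and velocity of joint turntable between -0.05 and 0.05 rad/s); the arm keeps its last pose, push and grip.
It fails at once if the white-lidded jar, the screwdriver, square, dish or bracket is moved by more than 20 mm or tipped over (distance of any of spare_jar, screwdriver, square, screw_dish, bracket from where it was at the start of the episode above 0.02 m or angle between any of spare_jar, screwdriver, square, screw_dish, bracket's own z axis and vertical above 0.3 rad).
It fails at once if the red-lidded jar is dropped or thrown (moves faster than 0.7 m/s out of the fingers) (linear speed of screw_jar above 0.7 m/s and contact force between the fingers and screw_jar below 0.1 N).
It fails at once if the blue cassette is dropped or thrown (moves faster than 0.7 m/s out of the fingers) (linear speed of bit_cassette above 0.7 m/s and contact force between the fingers and bit_cassette below 0.1 N).
It also fails if it takes over 72 s, if anything falls off the work surface, if the arm or the gripper's body presses on something with over 40 N, if the wrist force passes 120 N, or if a joint passes its speed limit or range.

## Working session

There is one attempt and no reset: what is moved stays moved. The work goes in short steps, Python scripts to look and compute and a tool call to move; the robot and the scene stay as the last step left them, time stands still between calls to the robot, and variables do not carry over. Pictures are saved under pics/ and viewed, at most 10 in all, crops included, and the job is handed in when it is done.

Besides the shell and the picture viewer there is one more tool, called after "Call:" by a JSON object that holds its "api" and its "payload", one argument or row to a line. arm_command: Moves the arm, as the interface text tells. Its arguments: {"type":"object","properties":{"increments":{"type":"string"},"squeeze":{"type":"number"}},"required":["increments"]}

```bash
mkdir -p pics
python3 - <<'E'
from cell import *
import cv2,numpy as np
o=get_obs();print({k:np.round(v,3).tolist() for k,v in o.items()})
for n in("side","top"):
    c=capture(n);cv2.imwrite(f"pics/{n}0.png",c["pixels"][:,:,::-1])
    R=cv2.Rodrigues(np.array(c["rvec"],float))[0];print(n,c["K"],-R.T@np.ravel(c["tvec"]),R)
E
```

```text
{'clock': 0.0, 'joints': [70.277, 7.516, 85.332, 0.001, 87.261, -4.895], 'joint_velocities': [-0.007, -0.078, -0.0, 0.047, -0.014, -0.049], 'joint_efforts': [0.001, -56.937, -50.058, 0.0, 0.014, -0.0], 'position': [0.153, 0.58, 0.252], 'tcp_rot': [[-0.967, 0.256, -0.001], [0.256, 0.967, -0.002], [0.0, -0.002, -1.0]], 'ft_force': [0.135, 0.385, 0.589], 'moment': [0.032, 0.004, -0.031], 'grip_force': 0.0, 'grip_width': 1.0}
side [[508.28608824   0.         316.32339966]
 [  0.         508.28608824 237.79981647]
 [  0.           0.           1.        ]] [-0.18796305 -0.7802142   0.88891063] [[ 0.76247988 -0.64699647  0.00447131]
 [-0.38919491 -0.46416165 -0.79566405]
 [ 0.51686724  0.60493762 -0.60572165]]
top [[577.69261777   0.         323.81911437]
 [  0.         577.69261777 234.13770977]
 [  0.           0.           1.        ]] [ 0.13906897 -0.00594044  1.60025523] [[ 3.92986589e-02 -9.99227078e-01 -9.28733359e-04]
 [-9.73196415e-01 -3.80640945e-02 -2.26803578e-01]
 [ 2.26592925e-01  9.81691644e-03 -9.73940077e-01]]
```

View pics/side0.png

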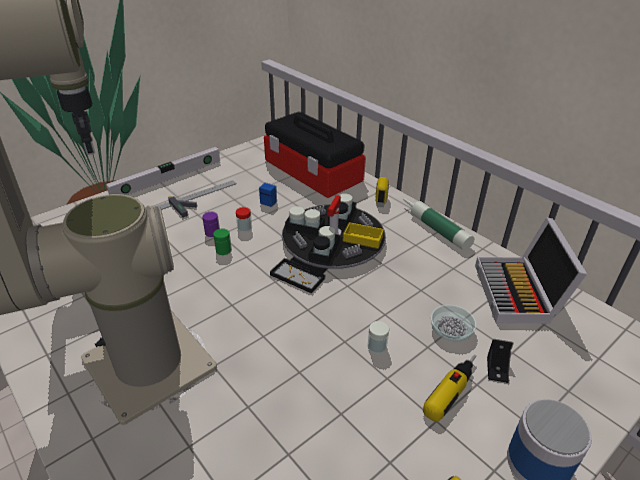

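View pics/top0.png

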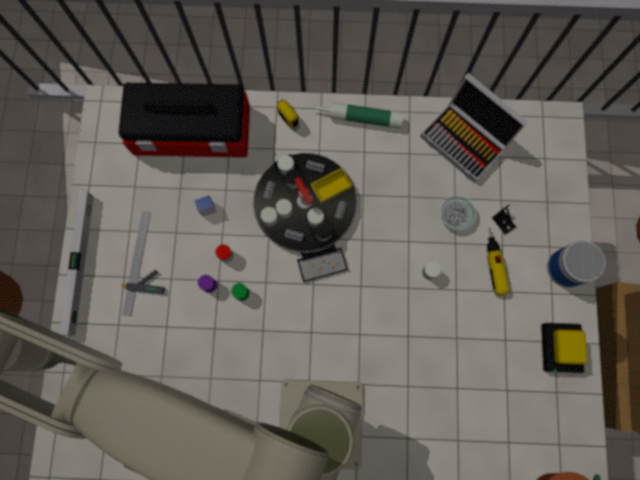

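Side view: red-lidded jar (244,218), blue cassette (268,195), caddy about (335,232), yellow bin (363,235), tray (298,275). Top view: the same things at (223,252), (205,205), (305,202), (331,185), (322,264).
Things that could be mistaken for the jar (top view): purple (207,283), green (240,292), white lid (431,270) and the fixed jars in the caddy. For the cassette: the blue can (577,262). By the description I choose red (223,252) and blue (205,205).

```bash
cat > h.py <<'E'
from cell import *
import cv2,numpy as np
class V:
    def __init__(s,n):
        c=capture(n);s.n=n;s.im=c["pixels"];s.K=c["K"];s.R=cv2.Rodrigues(np.array(c["rvec"],float))[0];s.t=np.ravel(c["tvec"]);s.c=-s.R.T@s.t
        s.hsv=cv2.cvtColor(s.im,cv2.COLOR_RGB2HSV)
    def ray(s,p): return s.R.T@np.linalg.solve(s.K,[p[0],p[1],1.])
    def pl(s,p,z):
        d=s.ray(p);return s.c+d*(z-s.c[2])/d[2]
    def proj(s,X): q=s.K@(s.R@np.array(X,float)+s.t);return q[:2]/q[2]
    def blob(s,lo,hi,roi):
        x0,y0,x1,y1=roi;m=np.zeros(s.im.shape[:2],np.uint8);m[y0:y1,x0:x1]=cv2.inRange(s.hsv,np.array(lo),np.array(hi))[y0:y1,x0:x1]
        n,l,st,ce=cv2.connectedComponentsWithStats(m);k=1+np.argmax(st[1:,4]);return (l==k).astype(np.uint8),ce[k],st[k]
def tri(a,p,b,q):
    d,e=a.ray(p),b.ray(q);A=np.c_[d,-e];s=np.linalg.lstsq(A,b.c-a.c,rcond=None)[0]
    P,Q=a.c+s[0]*d,b.c+s[1]*e;return (P+Q)/2,np.linalg.norm(P-Q)
def rect(v,m,z):
    c=cv2.findContours(m,0,2)[0];c=max(c,key=cv2.contourArea)[:,0]
    w=np.array([v.pl(p,z)[:2] for p in c.astype(float)],np.float32);return cv2.minAreaRect(w*1000)
E
python3 - <<'E'
from h import *
s,t=V("side"),V("top")
def two(name,lo,hi,rs,rt):
    a,ca,sa=s.blob(lo,hi,rs);b,cb,sb=t.blob(lo,hi,rt)
    print(name,ca.round(1),sa,cb.round(1),sb,*[np.round(x,4) for x in tri(s,ca,t,cb)]);return a,b
a,b=two("redlid",(0,150,60),(8,255,255),(230,200,260,230),(210,240,236,266));print(rect(t,b,.062))
a,b=two("blue",(105,100,40),(130,255,255),(250,175,285,215),(190,190,220,220));print(rect(t,b,.062))
a,b=two("bin",(22,150,60),(34,255,255),(335,215,395,260),(305,165,360,205));print(rect(t,b,.054))
a,b=two("handle",(0,150,60),(8,255,255),(320,190,350,225),(288,170,320,210));print(rect(t,b,.134))
im=t.im[145:305,180:375,::-1];im2=s.im[165:305,190:400,::-1]
cv2.imwrite("pics/c1.png",np.vstack([cv2.resize(im,(560,460),interpolation=2)])) 
cv2.imwrite("pics/c2.png",cv2.resize(im2,(800,533),interpolation=2))
E
```

```text
redlid [242.6 212.7] [236 207  14  12 140] [223.  251.9] [216 245  15  15 174] [0.4385 0.2828 0.0536] 0.0002
((437.2960510253906, 280.5131530761719), (39.766170501708984, 36.12493133544922), 47.933074951171875)
blue [267.5 194.2] [259 183  17  24 325] [203.6 201.8] [196 197  15  11  97] [0.5836 0.3566 0.0229] 0.0072
((574.0802001953125, 346.27508544921875), (24.89493179321289, 35.18293380737305), 25.268516540527344)
bin [362.8 234.8] [343 222  41  27 756] [330.9 184.8] [310 168  42  34 819] [ 0.646  -0.0041  0.0389] 0.0012
((641.905029296875, -4.638092041015625), (65.96511840820312, 104.3554916381836), 31.088909149169922)
handle [333.9 205.8] [328 195  13  21 161] [302.7 189. ] [294 177  18  26 184] [0.6051 0.0716 0.1149] 0.0041
((599.5185546875, 69.2353286743164), (76.94261932373047, 23.05071258544922), 35.02224349975586)
```

View pics/c1.png

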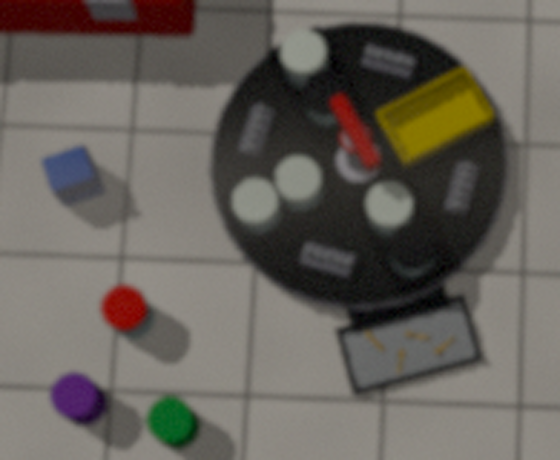

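View pics/c2.png

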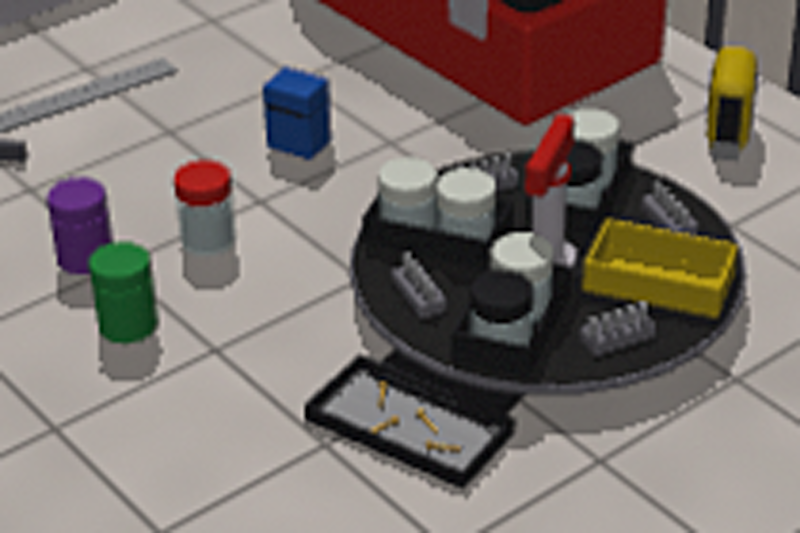

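Both views confirm the choice: a clear jar with a red lid (crop c1 at 125,308) and a blue box (70,172). The triangulated heights fit a ledge at z≈0. Next: caddy axis, tray and cassette yaw.

```bash
cat > m.py <<'E'
from h import *
def disc(t,X=None):
    g=cv2.cvtColor(t.im,cv2.COLOR_RGB2GRAY)
    return g
if __name__=="__main__":
    s,t=V("side"),V("top")
    for v,roi in((t,(285,235,360,290)),(s,(260,255,335,300))):
        # steel floor: greyish, inside black frame
        g=cv2.cvtColor(v.im,cv2.COLOR_RGB2GRAY);x0,y0,x1,y1=roi
        m=np.zeros_like(g);m[y0:y1,x0:x1]=(g[y0:y1,x0:x1]<55)
        c,h=cv2.findContours(m,cv2.RETR_CCOMP,2)
        hs=[c[i] for i in range(len(c)) if h[0][i][3]>=0]
        k=max(hs,key=cv2.contourArea)
        w=np.array([v.pl(p,.006)[:2] for p in k[:,0].astype(float)],np.float32)*1000
        print(v.n,"tray",cv2.minAreaRect(w))
    for v,roi in((t,(245,140,365,248)),):
        g=cv2.cvtColor(v.im,cv2.COLOR_RGB2GRAY);x0,y0,x1,y1=roi
        m=np.zeros_like(g);m[y0:y1,x0:x1]=(g[y0:y1,x0:x1]<70)
        c=max(cv2.findContours(m,0,1)[0],key=cv2.contourArea)[:,0]
        w=np.array([v.pl(p,.027)[:2] for p in c.astype(float)])*1000
        # robust circle with known radius
        from scipy.optimize import least_squares
        r=least_squares(lambda p:np.hypot(*(w-p).T)-148,[600,65],loss='soft_l1',f_scale=2);print("disc",r.x,np.median(abs(r.fun)))
    # cassette: lower colour threshold, whole blob; top face = bright part
    for v,roi in((t,(190,190,222,222)),(s,(250,175,285,215))):
        m,c,st=v.blob((100,80,20),(130,255,255),roi);print(v.n,st,rect(v,m,.062))
        x0,y0,x1,y1=roi;cv2.imwrite(f"pics/b_{v.n}.png",v.im[y0:y1,x0:x1,::-1])
    a=cv2.resize(cv2.imread("pics/b_top.png"),(384,384),interpolation=0);b=cv2.resize(cv2.imread("pics/b_side.png"),(336,384),interpolation=0)
    cv2.imwrite("pics/b.png",np.hstack([a,b]))
E
python3 m.py
```

```text
Traceback (most recent call last):
  File "m.py", line 13, in <module>
    k=max(hs,key=cv2.contourArea)
ValueError: max() iterable argument is empty
```

```bash
python3 - <<'E'
s=open('m.py').read()
s=s.replace("""        m=np.zeros_like(g);m[y0:y1,x0:x1]=(g[y0:y1,x0:x1]<55)
        c,h""","""        f=cv2.connectedComponents
        thr=90 if v.n=='side' else 75
        m=np.zeros_like(g);m[y0:y1,x0:x1]=(g[y0:y1,x0:x1]<thr)
        print(g[264,296:350] if v.n=='top' else g[275,265:330])
        c,h""").replace("k=max(hs,key","k=max(hs or c,key")
open('m.py','w').write(s)
E
python3 m.py
```

```text
[131 115  86  67  83  97 104 105 104 103 104 103 103 100  97  96  97  96
 100 101 103 103 102  99 103 104 101 103 104 104 102 100  97 100 101 101
 101 100  98  94  94  91  96  99  99 101 101  96  79  62  71  98 122 133]
top tray ((421.2510070800781, 11.356193542480469), (58.57081604003906, 124.95368194580078), 17.536849975585938)
[171 147 112 124 157  63  23  14  10  13  15  16  14  17  41  76 105 134
 149 146 141 139 137 138 141 141 125 115  98 101 143 139 138 138 123 119
 100 143 119 140 140 141 143 144 144 131 134 125  64  48  19  12  13  16
  15  15  19  14  12  34  82 118 113 111 113]
side tray ((422.86627197265625, 12.2056884765625), (53.10363006591797, 121.18981170654297), 17.50173568725586)
disc [593.93882556  70.23189515] 8.750917564843036
top [196 197  16  13 149] ((572.5626220703125, 346.0581359863281), (30.449188232421875, 39.026920318603516), 22.299177169799805)
side [259 183  17  24 335] ((544.014892578125, 308.099609375), (130.8582763671875, 49.30663299560547), 53.384376525878906)
```

View pics/b.png

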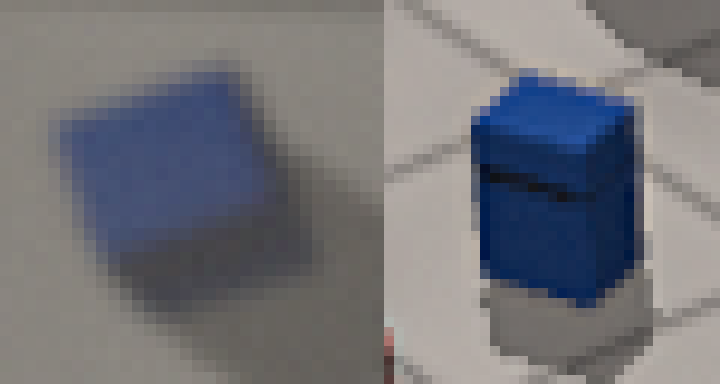

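Run:
```python
from h import *
s,t=V("side"),V("top")
T=[(60,118),(232,68),(285,200),(108,255)];S=[(86,120),(140,75),(252,104),(206,152)]
W=[t.pl((a/12+189.5,b/12+189.5),.062)[:2]*1000 for a,b in T]
S=[s.pl((a/9.6+249.5,b/9.6+174.5),.062)[:2]*1000 for a,b in S]
for W in(W,S):
  W=np.array(W);e=np.roll(W,-1,0)-W;print(W.round(),W.mean(0).round(1),np.hypot(*e.T).round(1),np.degrees(np.arctan2(e[:,1],e[:,0])).round(1))
m,_,st=t.blob((0,150,60),(8,255,255),(210,240,236,266))
(p,r)=cv2.minEnclosingCircle(cv2.findContours(m,0,2)[0][0]);print("lid top",p,r,t.pl(p,.060))
ms,cs,_=s.blob((0,150,60),(8,255,255),(230,200,260,230));print("side",s.pl(cs,.056))
# handle end points top view: rect at .134 and .125 ; side
for v,roi in((t,(288,170,320,210)),(s,(320,190,350,225))):
  m,c,_=v.blob((0,150,60),(8,255,255),roi);print(v.n,rect(v,m,.128))
```

```text
[[582. 372.]
 [596. 333.]
 [564. 318.]
 [550. 358.]] [572.9 345.3] [41.  34.5 42.2 35.2] [ -70.7 -154.5  110.4   23.4]
[[548. 358.]
 [578. 370.]
 [595. 332.]
 [566. 318.]] [571.9 344.2] [31.8 41.7 32.  44.3] [  21.4  -65.6 -153.9  114.1]
lid top (222.86842346191406, 251.86842346191406) 7.443419456481934 [0.43723862 0.28187292 0.06      ]
side [0.43687432 0.2798643  0.056     ]
top ((601.0145263671875, 68.99954223632812), (77.97145080566406, 19.388111114501953), 31.691970825195312)
side ((592.4788208007812, 62.35808563232422), (98.70964050292969, 29.52779197692871), 47.65068435668945)
```

```bash
cat > g.py <<'E'
import sys,numpy as np
from cell import get_obs
def go(x,y,z,yang):
    """increments (mm, rad) from the present pose to a tool-down pose with closing line at yang deg"""
    from scipy.spatial.transform import Rotation as Ro
    o=get_obs();R=np.array(o["tcp_rot"]);p=np.array(o["position"])*1000
    a=np.radians(yang);Y=np.array([np.cos(a),np.sin(a),0]);Z=np.array([0,0,-1.]);T=np.c_[np.cross(Y,Z),Y,Z]
    d=R.T@(np.array([x,y,z])-p);w=Ro.from_matrix(R.T@T).as_rotvec()
    print("at",p.round(1),"y at",np.degrees(np.arctan2(R[1,1],R[0,1])).round(1),"inc",d.round(1),w.round(3),"F",np.round(o["ft_force"],1),o["grip_width"],o["grip_force"],o["clock"],"j6",o["joints"][5])
if __name__=="__main__": go(*map(float,sys.argv[1:]))
E
python3 g.py 600 68 200 121
```

```text
at [153.5 580.  253.3] y at 75.2 inc [-562.7 -380.7   53.3] [-0.  -0.  -0.8] F [-0.2 -0.3 -0.3] 1.0025591426626062 0.0 0.5 j6 -4.890987620558261
```

Call:
{"api": "arm_command", "payload": {
  "increments": "-30 -20 0 0 0 -0.04 85; -60 -41 0 0 0 -0.1 60; -95 -65 5 0 0 -0.16 45; -135 -92 10 0 0 -0.22 45; -175 -119 15 0 0 -0.28 45; -215 -146 20 0 0 -0.34 45; -255 -173 25 0 0 -0.4 45; -295 -200 30 0 0 -0.46 45; -335 -227 35 0 0 -0.52 45; -375 -254 40 0 0 -0.58 45; -415 -281 45 0 0 -0.64 45; -455 -308 50 0 0 -0.7 45; -495 -335 53 0 0 -0.76 45; -525 -356 53 0 0 -0.8 45; -548 -371 53 0 0 -0.8 45; -558 -378 53 0 0 -0.8 45; -563 -381 53 0 0 -0.8 45; -563 -381 53 0 0 -0.8 45",
  "squeeze": 30
}}

```text
clock: 2.3
position: [0.6002, 0.0679, 0.2002]
tcp_rot: [[-0.857, -0.515, -0.0], [-0.515, 0.857, 0.0], [0.0, 0.0, -1.0]]
ft_force: [-0.3, 0.0, 0.1]
grip_width: 0.526
grip_force: 0.0
```

```bash
python3 g.py 600 68 135 121
python3 - <<'E'
from h import *
t=V("top");s=V("side")
for v,roi in((t,(235,130,375,300)),(s,(260,150,400,310))):
    x0,y0,x1,y1=roi;cv2.imwrite(f"pics/a_{v.n}.png",cv2.resize(v.im[y0:y1,x0:x1,::-1],(400,480),interpolation=2))
cv2.imwrite("pics/a.png",np.hstack([cv2.imread("pics/a_top.png"),cv2.imread("pics/a_side.png")]))
E
```

```text
at [600.2  67.9 200.2] y at 121.0 inc [ 0.1  0.2 65.2] [ 0. -0. -0.] F [-0.3  0.   0.1] 0.5261567353589856 0.0 2.3 j6 -119.41155085958988
```

View pics/a.png

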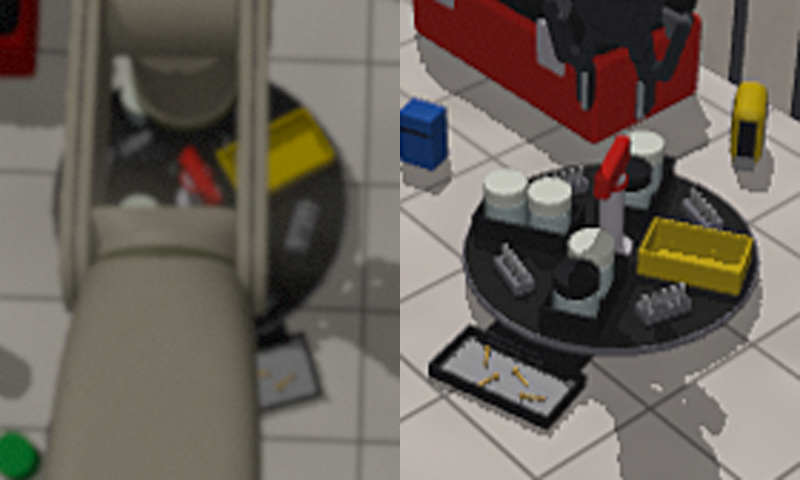

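The gripper stands over the handle: side half shows the fingertips at (585,100) and (645,105) straddling the bar at (612,168). Descend, grip, and turn clockwise 103.5°.

Call:
{"api": "arm_command", "payload": {
  "increments": "0 0 15 0 0 0 45; 0 0 30 0 0 0 45; 0 0 45 0 0 0 45; 0 0 56 0 0 0 45; 0 0 63 0 0 0 45; 0 0 65 0 0 0 45; 0 0 65 0 0 0 30; 0 0 65 0 0 0 20; 0 0 65 0 0 0 10; 0 0 65 0 0 0 5; 0 0 65 0 0 0 5; 0 0 65 0 0 0 5",
  "squeeze": 25
}}

```text
clock: 3.6
position: [0.6002, 0.0687, 0.1363]
tcp_rot: [[-0.857, -0.516, 0.0], [-0.516, 0.857, 0.002], [-0.001, 0.001, -1.0]]
ft_force: [-4.6, 5.3, 2.9]
grip_width: 0.181
grip_force: 26.5
```

```bash
python3 g.py 600 68 135 17.5
```

```text
at [600.2  68.7 136.3] y at 121.0 inc [ 0.5 -0.5  1.3] [ 2.000e-03 -1.000e-03  1.807e+00] F [-4.6  5.3  2.9] 0.1811065558673715 26.47483080625534 3.6 j6 -119.43920570076412
```

Call:
{"api": "arm_command", "payload": {
  "increments": "0 1 0 0 0 0.03 5; 0 1 0 0 0 0.1 5; 0 1 0 0 0 0.2 5; 0 1 0 0 0 0.3 5; 0 1 0 0 0 0.4 5; 0 1 0 0 0 0.5 5; 0 1 0 0 0 0.6 5; 0 1 0 0 0 0.7 5; 0 1 0 0 0 0.8 5; 0 1 0 0 0 0.9 5; 0 1 0 0 0 1.0 5; 0 1 0 0 0 1.1 5; 0 1 0 0 0 1.2 5; 0 1 0 0 0 1.3 5; 0 1 0 0 0 1.4 5; 0 1 0 0 0 1.5 5; 0 1 0 0 0 1.6 5; 0 1 0 0 0 1.7 5; 0 1 0 0 0 1.77 5; 0 1 0 0 0 1.8 5"
}}

```text
clock: 5.6
position: [0.5997, 0.0677, 0.1363]
tcp_rot: [[-0.304, 0.953, 0.0], [0.953, 0.304, -0.001], [-0.001, -0.0, -1.0]]
ft_force: [-4.7, -3.4, 3.6]
grip_width: 0.181
grip_force: 26.5
```

Call:
{"api": "arm_command", "payload": {
  "increments": "0 0 0 0 0 0.007 5; 0 0 0 0 0 0.007 5; 0 0 0 0 0 0.007 5"
}}

```text
clock: 5.9
position: [0.5997, 0.0677, 0.1363]
tcp_rot: [[-0.3, 0.954, -0.0], [0.954, 0.3, -0.001], [-0.001, -0.0, -1.0]]
ft_force: [-4.0, -3.9, 3.6]
grip_width: 0.182
grip_force: 26.5
```

```bash
python3 g.py 600 68 135 17.5
python3 - <<'E'
from h import *
s=V("side");m,c,st=s.blob((22,150,60),(34,255,255),(240,190,400,300));print(c,st,rect(s,m,.054),s.pl(c,.045))
E
```

```text
at [599.7  67.7 136.3] y at 17.5 inc [0.2 0.4 1.3] [-0.     0.001 -0.001] F [-4.  -3.9  3.6] 0.1816869755013559 26.516877114772797 5.9 j6 -15.825132402352128
[316.65200517 245.00905563] [298 228  38  35 773] ((507.3815002441406, 30.699783325195312), (126.98323059082031, 74.84313201904297), 17.02767562866211) [0.51210901 0.03761597 0.045     ]
```

Call:
{"api": "arm_command", "payload": {
  "increments": "0 0 0 0 0 0 20; 0 0 0 0 0 0 30; 0 0 0 0 0 0 40; 0 0 0 0 0 0 45; 0 0 -10 0 0 0 45; 0 0 -30 0 0 0 45; 0 0 -55 0 0 0 60; 0 0 -70 0 0 0 70; 0 0 -75 0 0 0 75"
}}

```text
clock: 6.85
position: [0.6011, 0.0686, 0.2134]
tcp_rot: [[-0.3, 0.954, 0.004], [0.954, 0.3, 0.0], [-0.001, 0.004, -1.0]]
ft_force: [0.5, 0.0, -0.6]
grip_width: 0.878
grip_force: 0.0
```

```bash
python3 g.py 437.3 281 150 107.5
```

```text
at [601.1  68.6 213.4] y at 17.5 inc [251.9 -92.7  62.7] [ 0.002  0.004 -1.571] F [ 0.5  0.  -0.6] 0.8777497442475101 0.0 6.85 j6 -15.824242090943569
```

Call:
{"api": "arm_command", "payload": {
  "increments": "10 -4 0 0 0 -0.08 75; 30 -11 0 0 0 -0.18 75; 55 -20 0 0 0 -0.3 75; 80 -29 0 0 0 -0.42 75; 105 -39 5 0 0 -0.54 75; 130 -48 12 0 0 -0.66 75; 155 -57 20 0 0 -0.78 75; 180 -66 28 0 0 -0.9 75; 205 -75 36 0 0 -1.02 75; 225 -83 44 0 0 -1.14 75; 240 -88 52 0 0 -1.26 75; 248 -91 58 0 0 -1.38 75; 252 -93 62 0 0 -1.48 75; 252 -93 62 0 0 -1.55 75; 252 -93 62 0 0 -1.571 75; 252 -93 62 0 0 -1.571 75"
}}

```text
clock: 8.45
position: [0.4352, 0.2808, 0.1479]
tcp_rot: [[-0.954, -0.3, -0.001], [-0.3, 0.954, -0.0], [0.001, -0.0, -1.0]]
ft_force: [0.4, -0.3, -0.4]
grip_width: 0.882
grip_force: 0.0
```

```bash
python3 g.py 437.3 281 48 107.5
python3 - <<'E'
from h import *
s,t=V("side"),V("top")
for v,roi in((s,(240,190,400,300)),(t,(240,130,380,300))):
    m,c,st=v.blob((22,150,50),(34,255,255),roi);print(v.n,c,st,rect(v,m,.052),v.pl(c,.045))
ma,ca,_=t.blob((0,150,60),(8,255,255),(210,240,236,266));print(ca)
a=cv2.resize(t.im[130:300,180:380,::-1],(440,374),interpolation=2);b=cv2.resize(s.im[160:300,210:350,::-1],(374,374)[:2],interpolation=2)[:,:360]
cv2.imwrite("pics/d.png",np.hstack([a,b]))
E
```

```text
at [435.2 280.8 147.9] y at 107.4 inc [-2.2 -0.4 99.9] [-0.    -0.001 -0.001] F [ 0.4 -0.3 -0.4] 0.8818909917269317 0.0 8.45 j6 -80.27116196677716
side [316.64020487 245.11651729] [298 228  38  35 781] ((508.5006103515625, 32.47492218017578), (128.43060302734375, 75.02242279052734), 17.027671813964844) [0.51178136 0.03727927 0.045     ]
top [312.43317422 228.65871122] [298 209  30  40 838] ((515.205078125, 41.40568542480469), (105.86943817138672, 64.18328094482422), 15.888832092285156) [0.51524857 0.04186779 0.045     ]
[221.3245614  252.72807018]
```

View pics/d.png

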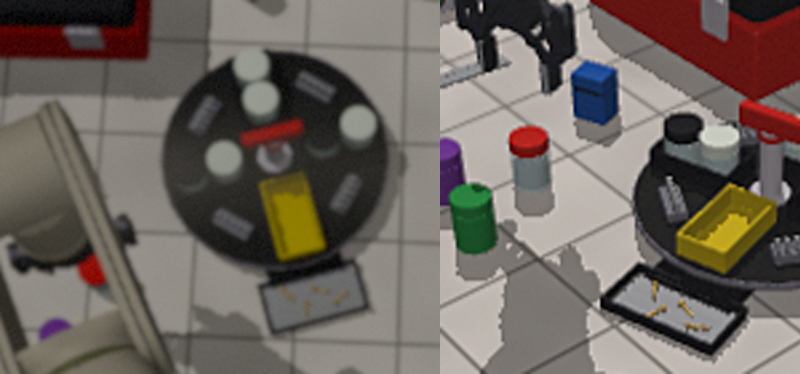

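The caddy's yellow bin (top half, 292,215) now points at the tray (315,298). The jar is still in place, so descend on it.

Call:
{"api": "arm_command", "payload": {
  "increments": "-2 0 10 0 0 0 75; -2 0 30 0 0 0 75; -2 0 50 0 0 0 75; -2 0 70 0 0 0 75; -2 0 85 0 0 0 75; -2 0 94 0 0 0 75; -2 0 99 0 0 0 75; -2 0 101 0 0 0 70; -2 0 101 0 0 0 60; -2 0 101 0 0 0 50; -2 0 101 0 0 0 42; -2 0 101 0 0 0 35; -2 0 101 0 0 0 35; -2 0 101 0 0 0 35; -2 0 101 0 0 0 35",
  "squeeze": 25
}}

```text
clock: 10.05
position: [0.438, 0.2819, 0.0483]
tcp_rot: [[-0.954, -0.301, 0.001], [-0.301, 0.954, 0.001], [-0.002, 0.0, -1.0]]
ft_force: [-0.8, -0.4, 6.8]
grip_width: 0.509
grip_force: 26.1
```

```bash
python3 g.py 536.7 48.3 125 107.5
```

```text
at [438.  281.9  48.3] y at 107.5 inc [ -24.1 -252.5  -76.8] [ 0.     0.002 -0.   ] F [-0.8 -0.4  6.8] 0.509466778011887 26.109344512224197 10.05 j6 -80.36269664923202
```

Call:
{"api": "arm_command", "payload": {
  "increments": "0 0 -5 0 0 0 35; 0 0 -20 0 0 0 35; 0 0 -45 0 0 0 35; 0 0 -70 0 0 0 35; 0 -5 -95 0 0 0 35; -1 -15 -110 0 0 0 35; -3 -32 -114 0 0 0 35; -5 -55 -114 0 0 0 35; -8 -80 -114 0 0 0 35; -10 -105 -114 0 0 0 35; -13 -130 -114 0 0 0 35; -15 -155 -114 0 0 0 35; -18 -180 -114 0 0 0 35; -20 -205 -114 0 0 0 35; -22 -225 -114 0 0 0 35; -24 -240 -114 0 0 0 35; -24 -249 -114 0 0 0 35; -24 -253 -114 0 0 0 35; -24 -253 -114 0 0 0 35; -24 -253 -114 0 0 0 35",
  "squeeze": 30
}}

```text
clock: 12.05
position: [0.5359, 0.048, 0.1612]
tcp_rot: [[-0.954, -0.301, -0.0], [-0.301, 0.954, 0.0], [0.0, 0.0, -1.0]]
ft_force: [-0.3, -0.6, -0.6]
grip_width: 0.507
grip_force: 30.8
```

```bash
python3 g.py 536.3 48 79 107.5
python3 - <<'E'
from h import *
s,t=V("side"),V("top")
m,c,st=s.blob((22,150,50),(34,255,255),(240,190,400,300));print("bin",c,st)
m,c,st=s.blob((0,150,60),(8,255,255),(260,150,325,250));print("lid",c,st, s.proj((.5363,.048,.156)))
a=cv2.resize(t.im[150:300,240:380,::-1],(400,428),interpolation=2);b=cv2.resize(s.im[150:300,250:390,::-1],(400,428),interpolation=2)
cv2.imwrite("pics/e.png",np.hstack([a,b]))
E
```

```text
at [535.9  48.  161.2] y at 107.5 inc [-0.4 -0.2 82.2] [ 0. -0.  0.] F [-0.3 -0.6 -0.6] 0.5074629604258998 30.798354148864746 12.05 j6 -107.86796246547567
bin [316.61892583 245.15601023] [298 228  38  35 782]
lid [286.96714849 160.81208936] [265 150  43  30 761] [321.37321119 205.76320216]
```

View pics/e.png

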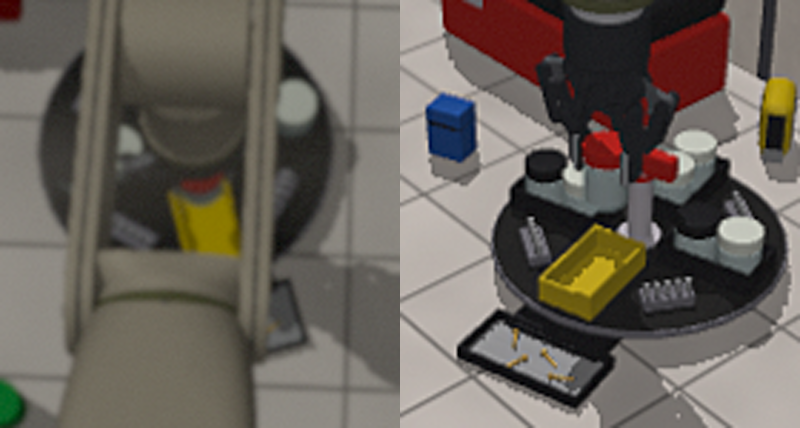

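The jar (lid at 605,155 in the side half) hangs over the inner end of the bin. Lower it.

Call:
{"api": "arm_command", "payload": {
  "increments": "0 0 8 0 0 0 35; 0 0 22 0 0 0 35; 0 0 36 0 0 0 35; 0 0 48 0 0 0 35; 0 0 57 0 0 0 35; 0 0 64 0 0 0 35; 0 0 69 0 0 0 35; 0 0 73 0 0 0 35; 0 0 76 0 0 0 35; 0 0 78 0 0 0 35; 0 0 78 0 0 0 35"
}}

```text
clock: 13.25
position: [0.5362, 0.0474, 0.0832]
tcp_rot: [[-0.954, -0.3, -0.0], [-0.3, 0.954, -0.0], [0.0, -0.0, -1.0]]
ft_force: [-0.8, -0.4, -1.7]
grip_width: 0.509
grip_force: 30.8
```

```bash
python3 g.py 536.3 48 79 107.5
python3 - <<'E'
from h import *
s,t=V("side"),V("top")
a=cv2.resize(t.im[180:270,265:355,::-1],(400,400),interpolation=2);b=cv2.resize(s.im[190:280,280:370,::-1],(400,400),interpolation=2)
cv2.imwrite("pics/f.png",np.hstack([a,b]))
E
```

```text
at [536.2  47.4  83.2] y at 107.5 inc [-0.3  0.5  4.2] [-0. -0. -0.] F [-0.8 -0.4 -1.7] 0.5094376781226522 30.798462331295013 13.25 j6 -107.88775874768612
```

View pics/f.png

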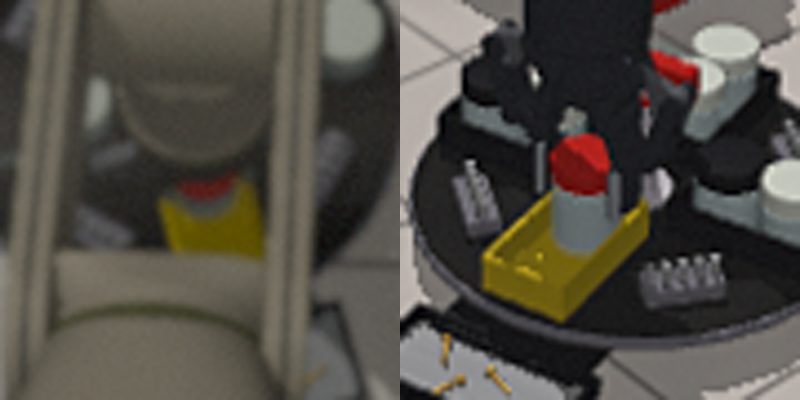

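The jar is inside the inner end of the bin, clear of the walls (side half, 585,215). Set it down.

Call:
{"api": "arm_command", "payload": {
  "increments": "0 0 1 0 0 0 35; 0 0 2 0 0 0 35; 0 0 3 0 0 0 35; 0 0 4 0 0 0 35; 0 0 4.5 0 0 0 35; 0 0 4.5 0 0 0 35"
}}

```text
clock: 13.95
position: [0.5363, 0.0474, 0.0793]
tcp_rot: [[-0.954, -0.301, 0.0], [-0.301, 0.954, -0.0], [-0.0, -0.0, -1.0]]
ft_force: [-3.7, -1.3, 4.2]
grip_width: 0.502
grip_force: 31.4
```

Call:
{"api": "arm_command", "payload": {
  "increments": "0 0 0 0 0 0 45; 0 0 0 0 0 0 48; 0 0 0 0 0 0 53; 0 0 0 0 0 0 58; 0 0 0 0 0 0 60; 0 0 -5 0 0 0 60; 0 0 -18 0 0 0 60; 0 0 -38 0 0 0 60; 0 0 -60 0 0 0 65; 0 0 -80 0 0 0 70; 0 0 -94 0 0 0 75; 0 0 -100 0 0 0 75; 0 0 -100 0 0 0 75"
}}

```text
clock: 15.25
position: [0.5368, 0.0474, 0.18]
tcp_rot: [[-0.954, -0.301, 0.002], [-0.301, 0.954, -0.0], [-0.002, -0.001, -1.0]]
ft_force: [0.3, -0.2, 0.7]
grip_width: 0.88
grip_force: 0.0
```

```bash
python3 g.py 572.4 345 150 113.5
python3 - <<'E'
from h import *
s=V("side");m,c,st=s.blob((22,150,50),(34,255,255),(240,190,400,300));print("bin",c,st)
m,c,st=s.blob((0,150,60),(8,255,255),(300,205,340,250));print("lid",c,st,s.pl(c,.087))
E
```

```text
at [536.8  47.4 180. ] y at 107.5 inc [-123.3  273.1   30.1] [-0.001  0.002 -0.105] F [ 0.3 -0.2  0.7] 0.8795385397755108 0.0 15.25 j6 -107.88968162422432
bin [314.76923077 248.38273921] [298 233  38  30 533]
lid [321.58791209 227.72527473] [314 221  16  14 182] [0.53588301 0.04552872 0.087     ]
```

Call:
{"api": "arm_command", "payload": {
  "increments": "-4 8 0 0 0 0 75; -10 23 0 0 0 -0.02 75; -20 45 0 0 0 -0.04 75; -33 72 0 0 0 -0.06 75; -46 102 0 0 0 -0.08 75; -60 132 0 0 0 -0.1 75; -73 162 2 0 0 -0.105 75; -87 192 5 0 0 -0.105 75; -99 220 10 0 0 -0.105 75; -110 244 16 0 0 -0.105 75; -118 261 22 0 0 -0.105 75; -122 270 27 0 0 -0.105 75; -123 273 30 0 0 -0.105 75; -123 273 30 0 0 -0.105 75"
}}

```text
clock: 16.7
position: [0.5707, 0.3449, 0.1476]
tcp_rot: [[-0.917, -0.4, -0.002], [-0.4, 0.917, -0.001], [0.002, -0.0, -1.0]]
ft_force: [0.6, -0.3, -0.6]
grip_width: 0.872
grip_force: 0.0
```

```bash
python3 g.py 572.4 345 49 113.5
```

```text
at [570.7 344.9 147.6] y at 113.6 inc [-1.8 -0.5 98.6] [-0.    -0.002  0.001] F [ 0.6 -0.3 -0.6] 0.8724469869475937 0.0 16.7 j6 -86.80877292271808
```

Call:
{"api": "arm_command", "payload": {
  "increments": "-1 0 10 0 0 0 75; -1 0 30 0 0 0 75; -1 0 50 0 0 0 75; -1 0 70 0 0 0 75; -1 0 85 0 0 0 75; -1 0 94 0 0 0 75; -1 0 97 0 0 0 75; -1 0 98 0 0 0 70; -1 0 98 0 0 0 60; -1 0 98 0 0 0 50; -1 0 98 0 0 0 42; -1 0 98 0 0 0 35; -1 0 98 0 0 0 35; -1 0 98 0 0 0 35; -1 0 98 0 0 0 35",
  "squeeze": 30
}}

```text
clock: 18.2
position: [0.5731, 0.3457, 0.052]
tcp_rot: [[-0.917, -0.399, 0.002], [-0.399, 0.917, 0.001], [-0.002, 0.0, -1.0]]
ft_force: [0.1, 0.2, 6.2]
grip_width: 0.514
grip_force: 31.8
```

```bash
python3 g.py 494.4 35 162 107.5
```

```text
at [573.1 345.7  52. ] y at 113.5 inc [ 195.9 -253.4 -110.4] [0.    0.002 0.105] F [0.1 0.2 6.2] 0.5137792661601108 31.844637393951416 18.2 j6 -86.80537826302744
```

Call:
{"api": "arm_command", "payload": {
  "increments": "0 0 -6 0 0 0 35; 0 0 -22 0 0 0 35; 0 0 -48 0 0 0 35; 0 0 -75 0 0 0 35; 4 -5 -98 0 0 0 35; 12 -16 -110 0 0 0.02 35; 26 -34 -112 0 0 0.04 35; 44 -57 -112 0 0 0.06 35; 63 -82 -112 0 0 0.08 35; 83 -107 -112 0 0 0.1 35; 102 -132 -112 0 0 0.105 35; 121 -157 -112 0 0 0.105 35; 140 -181 -112 0 0 0.105 35; 158 -204 -112 0 0 0.105 35; 173 -224 -112 0 0 0.105 35; 185 -239 -112 0 0 0.105 35; 192 -249 -112 0 0 0.105 35; 196 -253 -112 0 0 0.105 35; 196 -253 -112 0 0 0.105 35; 196 -253 -112 0 0 0.105 35"
}}

```text
clock: 20.2
position: [0.4937, 0.0356, 0.163]
tcp_rot: [[-0.954, -0.301, 0.0], [-0.301, 0.954, 0.0], [-0.0, 0.0, -1.0]]
ft_force: [-0.2, -0.4, -1.3]
grip_width: 0.514
grip_force: 31.1
```

```bash
python3 g.py 494.4 35 87 107.5
python3 - <<'E'
from h import *
s=V("side");m,c,st=s.blob((22,150,50),(34,255,255),(240,190,400,300));print("bin",c,st)
m,c,st=s.blob((105,100,30),(130,255,255),(270,160,350,260));print("blue",c,st,s.pl(c,.14))
m,c,st=s.blob((0,150,60),(8,255,255),(300,205,340,250));print("lid",c,st)
E
```

```text
at [493.7  35.6 163. ] y at 107.5 inc [-0.4 -0.8 76. ] [0. 0. 0.] F [-0.2 -0.4 -1.3] 0.5135430591487001 31.130948066711426 20.2 j6 -109.33536027306478
bin [314.8563327  248.38185255] [298 234  38  29 529]
blue [310.42272727 218.95227273] [302 204  20  30 440] [0.49100056 0.03808128 0.14      ]
lid [324.57142857 228.63265306] [318 221  12  14  98]
```

Call:
{"api": "arm_command", "payload": {
  "increments": "0 -0.8 8 0 0 0 35; 0 -0.8 22 0 0 0 35; 0 -0.8 36 0 0 0 35; 0 -0.8 46 0 0 0 35; 0 -0.8 53 0 0 0 35; 0 -0.8 59 0 0 0 35; 0 -0.8 64 0 0 0 35; 0 -0.8 68 0 0 0 35; 0 -0.8 71 0 0 0 35; 0 -0.8 74 0 0 0 35; 0 -0.8 76 0 0 0 35; 0 -0.8 76 0 0 0 35"
}}

```text
clock: 21.45
position: [0.4937, 0.0343, 0.0866]
tcp_rot: [[-0.954, -0.3, -0.0], [-0.3, 0.954, 0.0], [0.0, 0.0, -1.0]]
ft_force: [-0.7, 0.2, -1.1]
grip_width: 0.517
grip_force: 31.1
```

```bash
python3 g.py 494.4 35 83 107.5
python3 - <<'E'
from h import *
s,t=V("side"),V("top")
a=cv2.resize(t.im[190:270,275:355,::-1],(400,400),interpolation=2);b=cv2.resize(s.im[200:280,280:360,::-1],(400,400),interpolation=2)
cv2.imwrite("pics/k.png",np.hstack([a,b]))
E
```

```text
at [493.7  34.3  86.6] y at 107.5 inc [-0.9  0.5  3.6] [ 0. -0. -0.] F [-0.7  0.2 -1.1] 0.5165848605250608 31.13117516040802 21.45 j6 -109.45522953368572
```

View pics/k.png

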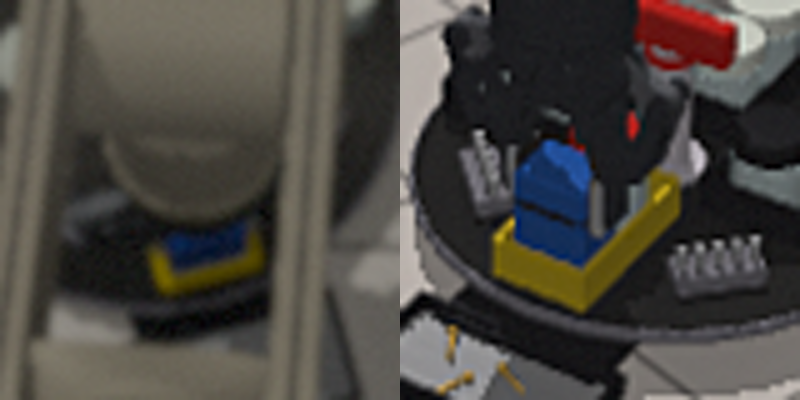

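The cassette is inside the outer end of the bin (side half, 560,200), within the walls and beside the jar. Set it down, release and rise.

Call:
{"api": "arm_command", "payload": {
  "increments": "0 0 1 0 0 0 35; 0 0 2 0 0 0 35; 0 0 3 0 0 0 35; 0 0 4 0 0 0 35; 0 0 4.5 0 0 0 35; 0 0 4.5 0 0 0 35"
}}

```text
clock: 22.15
position: [0.4939, 0.0342, 0.083]
tcp_rot: [[-0.954, -0.301, 0.0], [-0.301, 0.954, -0.0], [-0.0, -0.0, -1.0]]
ft_force: [-3.5, -0.8, 6.2]
grip_width: 0.51
grip_force: 31.9
```

Call:
{"api": "arm_command", "payload": {
  "increments": "0 0 0 0 0 0 45; 0 0 0 0 0 0 48; 0 0 0 0 0 0 53; 0 0 0 0 0 0 58; 0 0 0 0 0 0 60; 0 0 -5 0 0 0 60; 0 0 -18 0 0 0 60; 0 0 -38 0 0 0 60; 0 0 -60 0 0 0 60; 0 0 -82 0 0 0 55; 0 0 -102 0 0 0 50; 0 0 -114 0 0 0 45; 0 0 -120 0 0 0 45; 0 0 -120 0 0 0 45"
}}

```text
clock: 23.55
position: [0.4942, 0.0342, 0.2032]
tcp_rot: [[-0.954, -0.301, 0.002], [-0.301, 0.954, -0.0], [-0.001, -0.001, -1.0]]
ft_force: [0.6, -0.4, -0.2]
grip_width: 0.533
grip_force: 0.0
```

```bash
python3 g.py 599.8 68.3 205 17.5
python3 - <<'E'
from h import *
s,t=V("side"),V("top")
m,c,st=s.blob((22,150,50),(34,255,255),(240,190,400,300));print("bin",c,st)
m,c,st=s.blob((0,150,60),(8,255,255),(300,205,330,250));print("lid",c,st,s.pl(c,.087))
m,c,st=s.blob((105,100,30),(130,255,255),(280,210,340,260));print("blue",c,st,s.pl(c,.07))
m,c,st=s.blob((0,150,60),(8,255,255),(320,180,360,220));print("handle",c,st,rect(s,m,.128))
E
```

```text
at [494.2  34.2 203.2] y at 107.5 inc [-110.9    0.8   -1.6] [1.000e-03 2.000e-03 1.571e+00] F [ 0.6 -0.4 -0.2] 0.5326341001334124 0.0 23.55 j6 -109.45789144226755
bin [317.38550725 250.23768116] [298 234  38  29 345]
lid [322.05521472 227.03067485] [314 221  16  14 163] [0.53890377 0.04711308 0.087     ]
blue [312.40740741 240.37301587] [302 229  21  24 378] [0.49562963 0.03572623 0.07      ]
handle [335.71162791 206.25581395] [326 198  21  16 215] ((595.3658447265625, 55.565040588378906), (72.69583892822266, 54.02956771850586), 48.816078186035156)
```

Call:
{"api": "arm_command", "payload": {
  "increments": "-5 0 -2 0 0 0.05 45; -12 0 -2 0 0 0.15 45; -20 0 -2 0 0 0.26 45; -28 0 -2 0 0 0.38 45; -36 0 -2 0 0 0.5 45; -45 0 -2 0 0 0.62 45; -54 0 -2 0 0 0.74 45; -63 0 -2 0 0 0.86 45; -72 0 -2 0 0 0.98 45; -81 0 -2 0 0 1.1 45; -90 0 -2 0 0 1.22 45; -98 1 -2 0 0 1.34 45; -105 1 -2 0 0 1.44 45; -110 1 -2 0 0 1.53 45; -111 1 -2 0 0 1.571 45; -111 1 -2 0 0 1.571 45; -111 1 -2 0 0 1.571 45"
}}

```text
clock: 25.35
position: [0.5988, 0.0685, 0.2031]
tcp_rot: [[-0.302, 0.953, -0.002], [0.953, 0.302, -0.0], [0.001, -0.002, -1.0]]
ft_force: [-0.2, 0.7, -0.2]
grip_width: 0.528
grip_force: 0.0
```

```bash
python3 g.py 599.8 68.3 136 17.5
```

```text
at [598.8  68.5 203.1] y at 17.6 inc [-0.5  1.1 67.1] [-0.002 -0.001  0.001] F [-0.2  0.7 -0.2] 0.5278185731041446 0.0 25.35 j6 -15.901016415393396
```

Call:
{"api": "arm_command", "payload": {
  "increments": "0 0.5 10 0 0 0 45; 0 0.5 25 0 0 0 45; 0 0.5 40 0 0 0 45; 0 0.5 53 0 0 0 45; 0 0.5 61 0 0 0 45; 0 0.5 66 0 0 0 45; 0 0.5 67 0 0 0 40; 0 0.5 67 0 0 0 32; 0 0.5 67 0 0 0 25; 0 0.5 67 0 0 0 19; 0 0.5 67 0 0 0 14; 0 0.5 67 0 0 0 8; 0 0.5 67 0 0 0 5; 0 0.5 67 0 0 0 5; 0 0.5 67 0 0 0 5",
  "squeeze": 25
}}

```text
clock: 26.85
position: [0.5995, 0.0685, 0.1382]
tcp_rot: [[-0.3, 0.954, -0.001], [0.954, 0.3, -0.0], [-0.0, -0.001, -1.0]]
ft_force: [-5.6, -1.2, 5.4]
grip_width: 0.177
grip_force: 26.4
```

```bash
python3 g.py 599.8 68.3 136 17.5
python3 - <<'E'
from h import *
s,t=V("side"),V("top")
m,c,st=s.blob((22,150,50),(34,255,255),(240,190,400,300));print("bin",c,st)
m,c,st=s.blob((0,150,60),(8,255,255),(300,205,330,250));print("lid",c,st)
m,c,st=s.blob((105,100,30),(130,255,255),(280,210,340,260));print("blue",c,st)
# outer end wall of the bin, top view: expected corners vs yellow mask extents
m,c,st=t.blob((22,130,40),(34,255,255),(280,190,360,280));print("top bin",c,st,rect(t,m,.05))
for X in((-.136,-.0285),(-.136,.0285)):
    a=np.radians(17.5);print(t.proj((.5995+X[0]*np.cos(a)-X[1]*np.sin(a),.068+X[0]*np.sin(a)+X[1]*np.cos(a),.054)).round(1),s.proj((.5995+X[0]*np.cos(a)-X[1]*np.sin(a),.068+X[0]*np.sin(a)+X[1]*np.cos(a),.054)).round(1))
E
```

```text
at [599.5  68.5 138.2] y at 17.5 inc [-0.2  0.2  2.2] [-0.001  0.    -0.   ] F [-5.6 -1.2  5.4] 0.17681147363958652 26.3952773809433 26.85 j6 -15.806527108267478
bin [317.4057971  250.21449275] [298 234  38  29 345]
lid [322.09756098 227.04268293] [314 221  16  14 164]
blue [312.37730871 240.36411609] [302 229  21  24 379]Traceback (most recent call last):
  File "<stdin>", line 7, in <module>
  File "h.py", line 13, in blob
    n,l,st,ce=cv2.connectedComponentsWithStats(m);k=1+np.argmax(st[1:,4]);return (l==k).astype(np.uint8),ce[k],st[k]
                                                      ~~~~~~~~~^^^^^^^^^^
    return _wrapfunc(a, 'argmax', axis=axis, out=out, **kwds)
    return bound(*args, **kwds)
ValueError: attempt to get argmax of an empty sequence
```

Call:
{"api": "arm_command", "payload": {
  "increments": "0 0 0 0 0 0 5; 0 0 0 0 0 0 5; 0 0 0 0 0 0 5; 0 0 0 0 0 0 5; 0 0 0 0 0 0 5"
}}

```text
clock: 27.45
position: [0.5995, 0.0685, 0.1382]
tcp_rot: [[-0.3, 0.954, -0.001], [0.954, 0.3, -0.0], [-0.0, -0.001, -1.0]]
ft_force: [-5.2, -2.2, 6.4]
grip_width: 0.181
grip_force: 26.4
```

```bash
python3 -c "
from cell import *
print(get_obs()['grip_force']);print(finish_job())"
```

```text
26.395000219345093
the job is handed in; nothing more can be done
None
```

I handed the job in at 27 s: the red-lidded jar and blue cassette stand in the yellow bin, which faces the tray, and the gripper holds the T-handle at about 26 N; the hand-in returned no verdict, so I have no confirmed pass.

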